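# Open the stuck glaze jar

### The job

Open the squat glaze jar whose screw lid is stuck with dried glaze: first take the test tile off its lid and lay it flat on bare bench top, then break the lid loose with a short hard counter-clockwise twist, unscrew it, and lay it gently, right way up, in the middle of the saucer. The lid is brittle, so keep the grip on it under 45 N, and leave the taller jar and the other things on the bench undisturbed.

Things in the scene. Friction and masses are not known exactly. Their poses are not given: they have to be found in the camera images.
- jar: the squat white jar with the wide lid, on a round wooden stand fixed to the bench; it does not move. Origin: middle of the stand's underside, on the bench top, z up. Stand 124 mm across, 14 mm high (its chocks to 38 mm); jar body 88 mm across up to 86 mm, neck 44 mm across. The free bench round the work covers at least x 0.35 to 0.70 m, y 0 to 0.42 m
- lid: grey plastic twelve-sided screw lid on the jar, loose, about 80 g, 64 mm across opposite flats (66 mm over corners), 28 mm high, hollow below. Origin: on its axis at the lower edge of the skirt, 106 mm above the bench when closed; z up. Flats face along its x axis and every 30 degrees from it. 20 mm are free below the skirt for fingertips. Closed, its x axis is parallel to the jar's
- lid_mark (a point): point on one flat of the lid, on the lid's x axis, 32 mm from its axis and 14 mm above its lower edge; it shows how far the lid is turned. Counter-clockwise from above the lid is stuck for the first 0.5 rad (up to about 0.7 N m), then turns freely
- tile: flat buff glaze test tile 72 x 45 x 7 mm (x, y, z), lying loose on the lid at the start. Origin: centre of its underside, z up
- saucer: round shallow stoneware saucer, loose, empty, 149 mm across, 24 mm high. Origin: centre of its underside. Its floor is about 10 mm above the bench over the middle 80 mm, then rises to the rim: fingers reaching lower than some 8 mm above the lid's edge may touch it
- tall_jar: the taller white jar with a narrow lid (50 mm), 162 mm high, body 72 mm across, on the same kind of round stand 124 mm across, 14 mm high (chocks to 38 mm). Fixed. To be left alone. Origin: middle of the stand's underside, on the bench top. (Beyond the bench on the right, y below -0.2 m, a balance and other equipment stand up to about 0.3 m high)
- bottle: tall plastic wash bottle 66 mm across, 194 mm high, loose, close to the jar. Origin: centre of its underside
- cup: small white stoneware cup 78 mm across, 67 mm high, loose, close to the jar. Origin: centre of its underside
- tape: roll of brown tape lying flat, 92 mm across, 48 mm high, loose. Origin: centre of its underside
- beaker: clear plastic beaker 78 mm across, 70 mm high, loose. Origin: centre of its underside
- bowl_sand: sand-coloured stoneware bowl 121 mm across, 54 mm high. Origin: centre of its underside
- jar_rim (a point): centre of the jar's rim, 128 mm above the bench, on which the lid sits. Two lugs in the lid run under a level collar on the neck, so the lid does not rise as it turns; from 1.9 rad counter-clockwise on, the lugs are free and it lifts straight off; a stop ends the turn at 2.6 rad. It does not turn clockwise from closed
Not all that is in view belongs to the job. What is shaped like the tile but green or pink is not meant.

How it is judged:
By the outcome, as a careful person would: the job done as asked, in the order asked, and still so for the second after the job is handed in, with the robot touching nothing.
It also fails if it takes over 69 s, if anything falls off the work surface, if the arm or the gripper's body presses on something with over 40 N, if the wrist force passes 120 N, or if a joint passes its speed limit or range.

### The arm

A 6-joint arm with a two-finger parallel gripper is mounted at the origin on a cart in front of the work surface, level with it; the furniture and walls round the work are solid. World frame = base frame: x ahead of the robot, y to its left, z up, the work surface at z = 0. Lengths are in m, angles in degrees, forces in N, time in s.
With the tool pointing down it reaches from about 0.4 to 0.825 m from the base axis. Payload 7 kg.
Tool frame: the origin (TCP) lies midway between the tips of the shut fingers; the grasp point (between the pads) lies 19 mm behind it; y points along the fingers, z is the direction in which the jaws open and shut, and the axes are right-handed (so a half turn about y gives the same grasp; the last joint's range is limited). The gripper opens to 88 mm and grips with 3 to 60 N. Pads are 19 mm wide; open, the fingers measure 130 mm over their backs; the gripper's body (78 mm by 193 mm) begins 47 mm behind the grasp point.
Start: joints at [91.278, 20.546, 0.682, 0, -70.136, -16.507], TCP at [0.177, 0.651, 0.227] pointing down, gripper open.
Joint ranges: [-176.03, 176.03], [-82.01, 121.73], [-58.28, 71.71], [-173.87, 95.51], [-174.79, -0.11], [-173.66, 173.66]. Speed limits (degrees/s): [136.94, 136.94, 172.46, 180, 180, 180].

### API

Orientations are given as [roll, pitch, yaw] about the fixed x, y, z axes, in that order (R = Rz(yaw) Ry(pitch) Rx(roll)).
In Python, from plant import ctrl gives the robot as it stands.
- The arm moves only by the tool step_arm, never from a script. Its argument "rows" is a list that holds one entry, the list of rows, each a list of 7 numbers: the gripper command: -1 is shut, 1 is fully open, values between are in proportion, then the shift along the world's x, y, z in cm, then the turn, a rotation vector about the world's x, y, z in degrees. In form: [[[fingers, tx, ty, tz, rx, ry, rz], ...]]. A call has 1 to 12 rows; each row shifts and turns the commanded pose from where the row before left it; what a row does not reach is not made up. A row lasts 1/8 s, in which the tool goes at most 62.5 mm and 10.7 degrees, less where a joint would pass 70% of its speed; a pose out of reach is approached as far as the arm can. A call is refused whole if a number of a shift passes 6.25 or a number of a turn 10.7, either way. A call with a gripper value outside its range is refused whole. The fingers move at their own pace and stop on an object; the grip force is fixed at half the most. Time passes only in rows, so rows that do not move let the fingers close. It gives the time, the measured TCP pose, the force and the opening at its end, in the units of the state.
- ctrl.get_obs(): the state, without advancing time (a new reading comes with each control period).
- ctrl.snapshot(name): name is "scene" or "top"; returns the picture (480x640x3 uint8, blue, green, red); there is no depth.
- ctrl.camera_params(name): a dict with "vertical_fov" (degrees; the focal length in pixels is half the picture's height over the tangent of half this angle, whatever the lens; pixels are square), "cx", "cy" (the principal point, pixels), "rvec" (rotation vector, rad) and "tvec" (3), from world to camera coordinates, as OpenCV has them. Camera axes: x right, y down, z forward; pixel columns grow to the right and rows downward; lengths in m; the calibration is good to about 2 mm. A picture is of the moment at which its call begins. camera_params takes no time and is no camera call.
- ctrl.close_job(): hands the job in, once; it reports no verdict.
The state is a dict: "clock": time; "joint_pos": joint angles; "qvel": joint speeds; "tau": joint torques, N m; "tool_pos": TCP position; "orientation": TCP orientation; "force": force on the tool from outside, world axes, zero at the start; "moment": the same for the moment, N m; "opening": finger opening in m.
Only numpy, scipy, OpenCV 4.12 (cv2) and the standard library are available. Lean on these libraries where they do the work, as an engineer would, in place of code of your own. Each camera call takes 0.05 s, during which the arm holds its last target. There are 200 camera calls.

## Working session

There is one attempt and no reset: what is moved stays moved. The work goes in short steps, Python scripts to look and compute and a tool call to move; the robot and the scene stay as the last step left them, time stands still between calls to the robot, and variables do not carry over. Pictures are saved under pics/ and viewed, about 8 in all and at most 12, crops included, and the job is handed in when it is done.

Besides the shell and the picture viewer there is one more tool, called after ">>>" in YAML: its name, and indented under it one key for each argument. step_arm: Moves the arm, as the interface text tells. Its arguments: {"type":"object","properties":{"rows":{"type":"array"}},"required":["rows"]}

```bash
mkdir -p pics; ls; python3 - <<'E'
from plant import ctrl
import cv2
for n in("scene","top"):
    im=ctrl.snapshot(n); cv2.imwrite(f"pics/{n}0.png",im); print(n,ctrl.camera_params(n))
print(ctrl.get_obs())
E
```

```text
pics
scene {'vertical_fov': 47.031839122330055, 'cx': 319.47786180077503, 'cy': 252.1008528198984, 'rvec': array([ 2.17625615, -0.94071846,  0.39173148]), 'tvec': array([-0.1968294 ,  0.43961567,  0.80484144])}
top {'vertical_fov': 44.63032871447827, 'cx': 326.9603174985888, 'cy': 242.7342803567779, 'rvec': array([ 2.19981141, -2.01637326,  0.21284617]), 'tvec': array([0.20687637, 0.56287297, 1.46054999])}
{'clock': 0.1, 'joint_pos': array([ 9.12769165e+01,  2.05874694e+01,  6.38005907e-01, -1.60887481e-02,
       -7.01366701e+01, -1.65057386e+01]), 'qvel': array([-0.04549302, -0.06752236,  0.1122856 ,  0.04670488,  0.08231367,
        0.015568  ]), 'tau': array([-4.83817421e-04, -5.84166133e+01,  2.93753117e+01,  7.01544374e+00,
        1.02117399e-02, -4.45425917e-05]), 'tool_pos': array([0.17724025, 0.65085062, 0.22571228]), 'orientation': array([-8.99131184e+01,  9.97163913e-03,  1.64765707e+02]), 'force': array([-0.24607854, -0.46833224, -0.82460743]), 'moment': array([ 0.00650998, -0.05898002,  0.00381489]), 'opening': 0.08760817105649304}
```

View pics/scene0.png

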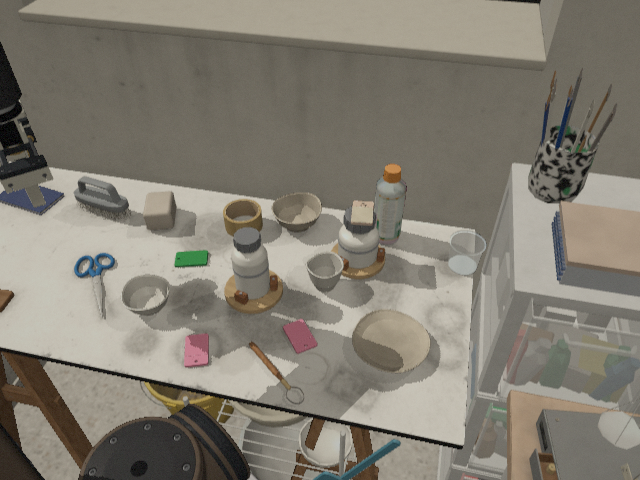

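View pics/top0.png

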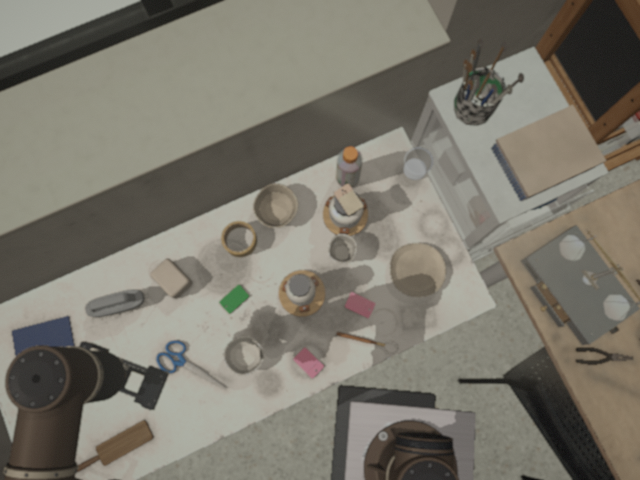

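The scene view shows the squat jar with the buff tile on its lid at about (360,213). The top view shows the tile at (348,199), the lid at (345,212), the saucer at (418,270), the cup at (343,247), the bottle at (348,165) and the tall jar at (301,290). Next I'll measure with colour masks and take an enlarged crop.

```bash
cat > h.py <<'E'
import numpy as np, cv2
from plant import ctrl
def cam(n):
    p=ctrl.camera_params(n); R=cv2.Rodrigues(p["rvec"])[0]; f=240/np.tan(np.radians(p["vertical_fov"]/2))
    return R,np.array(p["tvec"]),f,p["cx"],p["cy"]
def ray(n,uv,z):
    R,t,f,cx,cy=cam(n); c=-R.T@t
    uv=np.atleast_2d(uv).astype(float)
    d=np.c_[(uv[:,0]-cx)/f,(uv[:,1]-cy)/f,np.ones(len(uv))]@R
    return c+d*((z-c[2])/d[:,2])[:,None]
def proj(n,P):
    R,t,f,cx,cy=cam(n); q=np.atleast_2d(P)@R.T+t
    return np.c_[f*q[:,0]/q[:,2]+cx,f*q[:,1]/q[:,2]+cy]
E
python3 - <<'E'
from h import *
for n in("scene","top"):
    R,t,f,_,_=cam(n); print(n,-R.T@t,f)
for k,uv,z in [("tile",(348,199),.141),("lid",(345,212),.134),("saucer",(418,270),.024),("cup",(343,247),.067),("bottle",(350,153),.194),("tall",(301,287),.162),("bowl",(276,205),.054),("whitebowl",(244,355),.05),("tape",(239,238),.048),("beaker",(416,165),.07),("pink",(360,305),0),("corner",(495,303),0),("corner2",(405,130),0)]:
    print(k,ray("top",uv,z)[0].round(3))
for k,uv,z in [("tile",(361,213),.141),("saucer",(391,341),.024),("cup",(325,268),.067),("tall",(246,238),.162),("bottle",(392,172),.194)]:
    print("s",k,ray("scene",uv,z)[0].round(3))
a=cv2.imread("pics/scene0.png")[150:270,290:420]; b=cv2.imread("pics/top0.png")[140:320,280:460]
a=cv2.resize(a,(400,370),interpolation=cv2.INTER_CUBIC)
b=cv2.resize(b,(400,400),interpolation=cv2.INTER_CUBIC)
o=np.zeros((400,800,3),np.uint8);o[:370,:400]=a;o[:,400:]=b;cv2.imwrite("pics/crop1.png",o)
E
```

```text
scene [-0.0606815  -0.33648157  0.8734251 ] 551.5430869613315
top [0.23193944 0.23304774 1.54425482] 584.7395977289514
tile [0.641 0.211 0.141]
lid [0.609 0.216 0.134]
saucer [0.498 0.01  0.024]
cup [0.533 0.213 0.067]
bottle [0.742 0.216 0.194]
tall [0.409 0.306 0.162]
bowl [0.633 0.398 0.054]
whitebowl [0.24  0.438 0.05 ]
tape [0.537 0.486 0.048]
beaker [0.771 0.038 0.07 ]
pink [0.395 0.154 0.   ]
corner [ 0.431 -0.201  0.   ]
corner2 [0.897 0.065 0.   ]
s tile [0.632 0.208 0.141]
s saucer [0.493 0.008 0.024]
s cup [0.518 0.203 0.067]
s tall [0.406 0.305 0.162]
s bottle [0.728 0.207 0.194]
```

View pics/crop1.png

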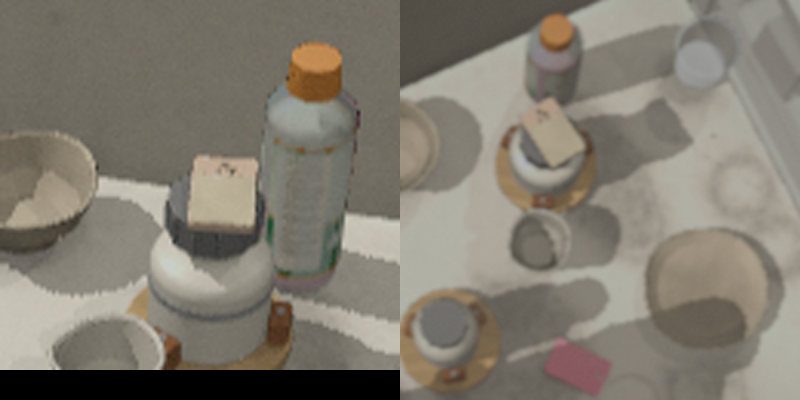

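The crop shows the tile lying askew on the lid, overhanging towards the bottle, and the cup directly on the robot side of the jar. The big sand dish on the right is the saucer. Next I'll get outlines.

```bash
python3 - <<'E'
from h import *
T=cv2.imread("pics/top0.png");S=cv2.imread("pics/scene0.png")
def big(m,seed):
    n,l,st,c=cv2.connectedComponentsWithStats(m.astype(np.uint8)); k=l[seed[1],seed[0]]
    return (l==k).astype(np.uint8),st[k],c[k]
for nm,I,uv in(("top",T,(348,199)),("top",T,(335,212)),("top",T,(372,218)),("top",T,(418,262)),("scene",S,(361,213))): print(nm,uv,I[uv[1],uv[0]])
for nm,I,uv in(("top",T,(348,199)),("scene",S,(361,220))):
    I=I.astype(int); m=(I[...,2]>150)&(I[...,2]-I[...,0]>22)
    mm,st,c=big(m,uv); print(nm,st,c)
    cs=cv2.findContours(mm,cv2.RETR_EXTERNAL,cv2.CHAIN_APPROX_NONE)[0][0][:,0]
    w=ray(nm,cs,.141)[:,:2].astype(np.float32)
    r=cv2.minAreaRect(w*1000); print(r, cv2.boxPoints(r).round(0).tolist())
# stand, wood
I=T.astype(int); hsv=cv2.cvtColor(T,cv2.COLOR_BGR2HSV)
for s,name in(((345,212),"jar"),((301,290),"tall")):
    m=(hsv[...,0]>8)&(hsv[...,0]<22)&(hsv[...,1]>75)
    Y,X=np.nonzero(m); k=np.hypot(X-s[0],Y-s[1])<32; P=ray("top",np.c_[X,Y][k],.014)[:,:2]
    h=cv2.convexHull((P*1000).astype(np.float32)); print(name,cv2.minEnclosingCircle(h),k.sum(),cv2.fitEllipse(h))
# saucer
I=T.astype(int); m=(I[...,2]-I[...,0]>20); mm,st,c=big(m,(418,262)); print(st,c)
cs=cv2.findContours(mm,cv2.RETR_EXTERNAL,cv2.CHAIN_APPROX_NONE)[0][0][:,0]
w=(ray("top",cs,.024)[:,:2]*1000).astype(np.float32); print("saucer",cv2.minEnclosingCircle(w),cv2.fitEllipse(cv2.convexHull(w)))
E
```

```text
top (348, 199) [137 159 170]
top (335, 212) [178 176 173]
top (372, 218) [ 92 101 105]
top (418, 262) [115 133 144]
scene (361, 213) [151 175 184]
top [332 184  31  30 461] [347.66160521 198.80477223]
((640.3114624023438, 214.73480224609375), (70.57633209228516, 49.9560661315918), 37.2454833984375) [[597.0, 213.0], [627.0, 173.0], [684.0, 216.0], [653.0, 256.0]]
scene [351 200  23  23 456] [362.05482456 211.35745614]
((638.0867309570312, 209.96307373046875), (72.37353515625, 43.73482894897461), 37.166748046875) [[596.0, 206.0], [622.0, 171.0], [680.0, 214.0], [654.0, 249.0]]
jar ((637.1060180664062, 213.30538940429688), 61.71903610229492) 465 ((637.7374877929688, 213.123779296875), (119.05146789550781, 124.23320770263672), 90.65094757080078)
tall ((412.1584777832031, 309.78497314453125), 60.36640548706055) 824 ((412.064697265625, 310.0310363769531), (118.69993591308594, 119.34027862548828), 144.87246704101562)
[ 390  243   56   50 2142] [417.68860878 266.67273576]
saucer ((500.520263671875, 12.262544631958008), 75.54286193847656) ((502.3211975097656, 11.588010787963867), (138.89852905273438, 150.0615234375), 171.59039306640625)
```

The jar axis is at about (0.637, 0.213) and the tile at (0.638, 0.210), with its long axis at 37°. I'll take the tile by its ends, because they overhang the lid. The first move goes above the jar.

>>> step_arm:
  rows:
    - [[1,3.85,-3.67,0.4,0,0,-3.15],[1,3.85,-3.67,0.4,0,0,-3.15],[1,3.85,-3.67,0.4,0,0,-3.15],[1,3.85,-3.67,0.4,0,0,-3.15],[1,3.85,-3.67,0.2,0,0,-3.15],[1,3.85,-3.67,0,0,0,-3.15],[1,3.85,-3.67,0,0,0,-3.15],[1,3.85,-3.67,0,0,0,-3.15],[1,3.85,-3.67,0,0,0,-3.15],[1,3.85,-3.67,0,0,0,-3.15],[1,3.85,-3.67,0,0,0,-3.15],[1,3.85,-3.67,0,0,0,-3.15]]

```text
clock: 1.6
tool_pos: [0.6402, 0.2095, 0.2442]
orientation: [-90.0, -0.0, 126.9]
force: [-0.2, 1.0, -0.4]
opening: 0.0878
```

>>> step_arm:
  rows:
    - [[1,0,0,-3,0,0,0],[1,0,0,-3,0,0,0],[1,-0.1,0,-2.2,0,0,0],[1,0,0,0,0,0,0]]

```text
clock: 2.1
tool_pos: [0.637, 0.2101, 0.1602]
orientation: [-89.7, -0.0, 126.9]
force: [-0.1, 0.6, 0.3]
opening: 0.0874
```

```bash
cat > look.py <<'E'
import sys
from h import *
# look.py out cx cy cz half_m
out=sys.argv[1]; P=np.array(list(map(float,sys.argv[2:5]))); hm=float(sys.argv[5])
o=[]
for n in("scene","top"):
    I=ctrl.snapshot(n); cv2.imwrite(f"pics/{out}_{n}.png",I)
    R,t,f,_,_=cam(n); u,v=proj(n,P)[0]; h=hm*f/(R@P+t)[2]
    M=np.float32([[200/h,0,200-u*200/h],[0,200/h,200-v*200/h]])
    o.append(cv2.warpAffine(I,M,(400,400),flags=cv2.INTER_CUBIC)); print(n,"px=",round(u-h,1),"+",round(h/200,4),"*x ;",round(v-h,1))
cv2.imwrite(f"pics/{out}.png",np.hstack(o))
E
python3 look.py a .638 .211 .14 .13
```

```text
scene px= 299.0 + 0.3131 *x ; 148.8
top px= 295.8 + 0.2608 *x ; 148.1
```

View pics/a.png

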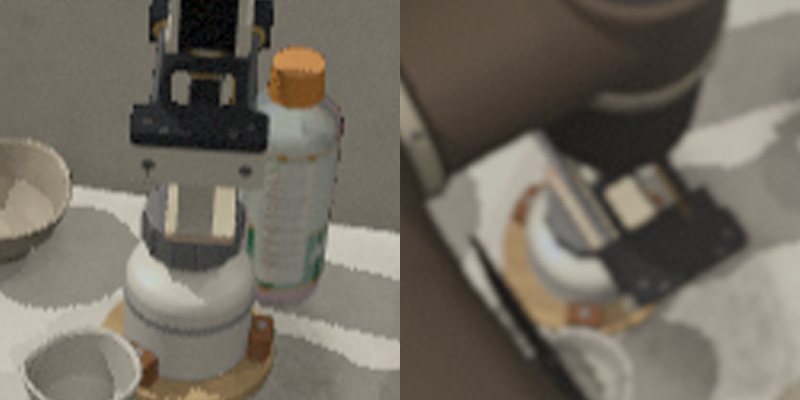

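The close view shows the near finger in front of the lid and tile (crop about (200,210)), with the gripper clear of the bottle. Now down, and grip the tile.

>>> step_arm:
  rows:
    - [[1,0,0,-1.5,0,0,0],[1,0,0,-1.3,0,0,0],[1,0,0,0,0,0,0]]

```text
clock: 2.58
tool_pos: [0.6374, 0.2104, 0.1329]
orientation: [-89.8, -0.0, 127.0]
force: [1.4, -1.4, 0.1]
opening: 0.0877
```

>>> step_arm:
  rows:
    - [[-1,0,0,0,0,0,0],[-1,0,0,0,0,0,0],[-1,0,0,0,0,0,0],[-1,0,0,0,0,0,0],[-1,0,0,0,0,0,0]]

```text
clock: 3.2
tool_pos: [0.6386, 0.211, 0.135]
orientation: [-90.1, 0.0, 127.0]
force: [-0.2, 0.9, 2.7]
opening: 0.0716
```

>>> step_arm:
  rows:
    - [[-1,0,0,1,0,0,0],[-1,0,0,2,0,0,0],[-1,0,0,3,0,0,0],[-1,0,0,3,0,0,0],[-1,0,0,0,0,0,0]]

```text
clock: 3.82
tool_pos: [0.6395, 0.2114, 0.2281]
orientation: [-90.3, 0.0, 127.0]
force: [-0.4, 0.1, -1.2]
opening: 0.0715
```

```bash
python3 look.py b .638 .211 .17 .13; python3 -c "
from h import *;print(ctrl.get_obs())"
```

```text
scene px= 298.5 + 0.3189 *x ; 136.3
top px= 295.2 + 0.2662 *x ; 143.6
{'clock': 3.925, 'joint_pos': array([ 3.48568287e+01,  2.03201714e+01,  1.23348356e-01, -2.52751733e-02,
       -6.97882487e+01,  2.11249949e+00]), 'qvel': array([ 0.01822773,  1.00709486, -1.24024201, -0.18915246,  0.22935521,
       -0.1063879 ]), 'tau': array([-3.74668976e-03, -5.98662150e+01,  3.05978966e+01,  7.35590011e+00,
        2.21240422e-02,  1.33357018e-03]), 'tool_pos': array([0.6380494 , 0.21084948, 0.22478399]), 'orientation': array([-9.00157907e+01, -2.31547232e-02,  1.26960602e+02]), 'force': array([-0.80060878, -0.66455949, -0.74230904]), 'moment': array([0.05547579, 0.05119155, 0.02690511]), 'opening': 0.0715710437456596}
```

View pics/b.png

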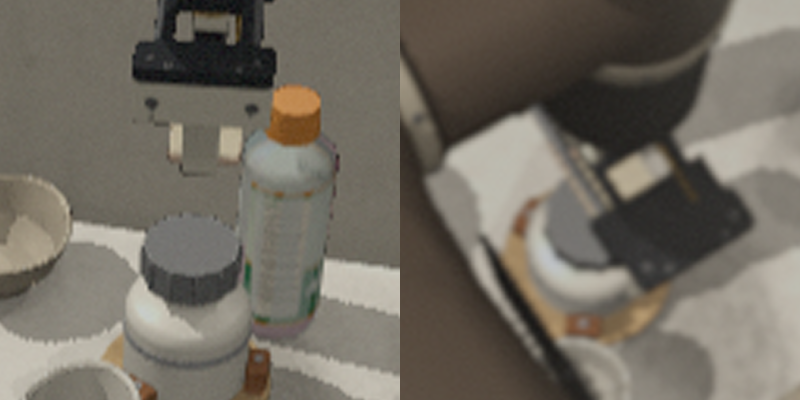

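The lid is bare and the tile hangs level in the fingers. Next it goes to free bench at (0.625, 0.095).

>>> step_arm:
  rows:
    - [[-1,-0.3,-2.9,0.5,0,0,-9.2],[-1,-0.3,-2.9,0,0,0,-9.2],[-1,-0.3,-2.9,0,0,0,-9.2],[-1,-0.4,-2.9,0,0,0,-9.2],[-1,0,0,-6,0,0,0],[-1,0,0,-6,0,0,0],[-1,0,0,-5,0,0,0],[-1,0,0,-3,0,0,0],[-1,0,0,0,0,0,0],[-1,0,0,0,0,0,0]]

```text
clock: 5.18
tool_pos: [0.6259, 0.095, 0.0304]
orientation: [-90.0, 0.0, 90.2]
force: [-0.9, -0.3, -0.2]
opening: 0.0713
```

```bash
cat > o.py <<'E'
from h import *
o=ctrl.get_obs(); print({k:np.round(o[k],4).tolist() for k in("clock","tool_pos","orientation","force","moment","opening","joint_pos")})
E
python3 o.py
```

```text
{'clock': 5.175, 'tool_pos': [0.6259, 0.095, 0.0304], 'orientation': [-90.037, 0.0046, 90.1911], 'force': [-0.8682, -0.3322, -0.1702], 'moment': [0.0799, -0.0935, -0.0038], 'opening': 0.0713, 'joint_pos': [26.2798, 27.0499, -17.6742, 0.0288, -45.2447, -26.1089]}
```

>>> step_arm:
  rows:
    - [[-1,0,0,-1.5,0,0,0],[-1,0,0,-0.6,0,0,0],[-1,0,0,-0.4,0,0,0],[-1,0,0,-0.2,0,0,0],[-1,0,0,-0.1,0,0,0],[-1,0,0,0,0,0,0]]

```text
clock: 5.92
tool_pos: [0.6254, 0.0949, 0.0017]
orientation: [-90.0, -0.0, 90.2]
force: [-0.3, 0.6, -1.0]
opening: 0.0715
```

>>> step_arm:
  rows:
    - [[-1,0,0,-0.1,0,0,0],[-1,0,0,0,0,0,0]]

```text
clock: 6.18
tool_pos: [0.6255, 0.095, 0.001]
orientation: [-90.0, -0.0, 90.2]
force: [-1.2, -0.6, 2.6]
opening: 0.071
```

>>> step_arm:
  rows:
    - [[0.7,0,0,0,0,0,0],[0.9,0,0,0,0,0,0],[0.95,0,0,0,0,0,0]]

```text
clock: 6.55
tool_pos: [0.6253, 0.0949, 0.0004]
orientation: [-90.0, 0.0, 90.2]
force: [0.3, -0.0, -0.1]
opening: 0.0842
```

>>> step_arm:
  rows:
    - [[1,0,0,1,0,0,0],[1,0,0,5,0,0,0],[1,0,0,6,0,0,0],[1,0,0,6,0,0,0],[1,0,0,6,0,0,0],[1,0,0,0,0,0,0]]

```text
clock: 7.3
tool_pos: [0.6279, 0.0955, 0.2478]
orientation: [-90.6, -0.2, 90.2]
force: [-0.3, 0.5, -1.1]
opening: 0.0876
```

```bash
python3 look.py c .625 .12 .03 .16; python3 o.py
```

```text
scene px= 312.5 + 0.3774 *x ; 197.6
top px= 320.0 + 0.2997 *x ; 159.2
{'clock': 7.4, 'tool_pos': [0.6253, 0.095, 0.2419], 'orientation': [-90.1146, -0.0757, 90.1657], 'force': [-0.3285, -0.8313, -0.873], 'moment': [0.0814, 0.0036, 0.0015], 'opening': 0.0875, 'joint_pos': [26.2783, 15.9871, -3.8221, -0.0186, -70.0546, -26.1063]}
```

View pics/c.png

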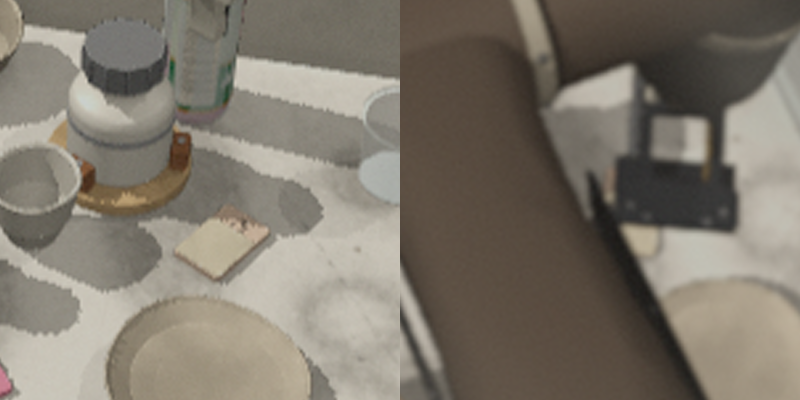

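The tile lies flat on bare bench at crop (222,243), with the jar, cup and saucer unmoved. Next I'll measure the lid axis and facet angle from this scene picture by sampling the skirt's brightness.

```bash
python3 - <<'E'
from h import *
C=cv2.imread("pics/c_scene.png"); g=cv2.cvtColor(C,cv2.COLOR_BGR2GRAY).astype(np.float32)
hsv=cv2.cvtColor(C,cv2.COLOR_BGR2HSV)
u,v=proj("scene",[.637,.213,.134])[0].astype(int)
print(u,v,g[v-2:v+3,u-2:u+3].mean(),C[v,u])
m=((g<115)&(hsv[...,1]<60)).astype(np.uint8); m[:v-25]=0;m[v+35:]=0;m[:,:u-28]=0;m[:,u+22:]=0
Y,X=np.nonzero(m); print(X.min(),X.max(),Y.min(),Y.max(),len(X))
# silhouette: project lid model extents for candidate centre
for y in range(Y.min(),Y.max()+1): 
    x=X[Y==y]; print(y,x.min(),x.max(),end=' | ')
print()
a=np.radians(np.arange(360)); 
for z in(.134,.106):
    q=proj("scene",np.c_[.637+.033*np.cos(a),.213+.033*np.sin(a),0*a+z]); print(z,q.min(0),q.max(0))
# profile
for d in (np.arange(-150,-15,3)),:
    zz=np.linspace(.111,.129,15); out=[]
    for t in np.radians(d):
        q=proj("scene",np.c_[np.full(15,.637+.0325*np.cos(t)),np.full(15,.213+.0325*np.sin(t)),zz]).astype(np.float32)
        out.append(cv2.remap(g,q[:,0].reshape(1,-1),q[:,1].reshape(1,-1),cv2.INTER_LINEAR).mean())
    print([(int(i),round(float(o))) for i,o in zip(d,out)])
E
```

```text
360 213 118.6 [116 120 121]
332 381 188 247 1273
188 332 376 | 189 332 376 | 190 332 375 | 191 332 375 | 192 332 375 | 193 332 375 | 194 332 375 | 195 332 375 | 196 332 379 | 197 332 374 | 198 332 374 | 199 332 374 | 200 332 374 | 201 332 374 | 202 332 374 | 203 332 374 | 204 332 374 | 205 332 374 | 206 332 374 | 207 332 374 | 208 334 373 | 209 341 373 | 210 345 345 | Traceback (most recent call last):
  File "<stdin>", line 10, in <module>
    return umr_minimum(a, axis, None, out, keepdims, initial, where)
ValueError: zero-size array to reduction operation minimum which has no identity
```

```bash
python3 - <<'E'
from h import *
C=cv2.imread("pics/c_scene.png"); g=cv2.cvtColor(C,cv2.COLOR_BGR2GRAY).astype(np.float32)
a=np.radians(np.arange(360))
for z in(.134,.106):
    q=proj("scene",np.c_[.637+.0327*np.cos(a),.213+.0327*np.sin(a),0*a+z]); print(z,q.min(0).round(1),q.max(0).round(1))
print("row222",g[222,336:384].astype(int).tolist()); print("col360",g[196:242,360].astype(int).tolist())
d=np.arange(-165,-3,3)
for cx,cy in((.637,.213),(.637,.210)):
    out=[]
    zz=np.linspace(.111,.128,15)
    for t in np.radians(d):
        q=proj("scene",np.c_[np.full(15,cx+.0325*np.cos(t)),np.full(15,cy+.0325*np.sin(t)),zz]).astype(np.float32)
        out.append(cv2.remap(g,q[:,0].reshape(1,-1),q[:,1].reshape(1,-1),cv2.INTER_LINEAR).mean())
    print(' '.join(f"{i}:{o:.0f}" for i,o in zip(d,out)))
u,v=proj("scene",[.637,.213,.12])[0]
M=np.float32([[14,0,400-u*14],[0,14,300-v*14]]); cv2.imwrite("pics/lid.png",cv2.warpAffine(C,M,(800,600),flags=cv2.INTER_CUBIC)); print(u,v)
E
```

```text
0.134 [344.7 203.6] [376.1 223.7]
0.106 [344.4 213.7] [375.3 233.9]
row222 [139, 140, 138, 138, 139, 178, 192, 138, 76, 83, 72, 66, 76, 75, 84, 111, 110, 118, 118, 122, 120, 120, 120, 120, 120, 119, 118, 126, 116, 120, 122, 115, 113, 102, 74, 63, 63, 61, 68, 77, 106, 64, 79, 122, 125, 124, 126, 114]
col360 [111, 111, 110, 112, 111, 110, 109, 109, 105, 106, 118, 118, 120, 119, 118, 120, 118, 120, 117, 117, 120, 117, 117, 119, 120, 119, 120, 122, 108, 58, 52, 58, 58, 59, 52, 55, 53, 64, 93, 120, 131, 134, 139, 140, 140, 164]
-165:63 -162:64 -159:64 -156:64 -153:64 -150:65 -147:65 -144:64 -141:58 -138:62 -135:67 -132:64 -129:64 -126:64 -123:64 -120:65 -117:66 -114:64 -111:61 -108:62 -105:63 -102:63 -99:64 -96:66 -93:66 -90:64 -87:63 -84:62 -81:68 -78:73 -75:78 -72:83 -69:85 -66:90 -63:93 -60:94 -57:95 -54:95 -51:94 -48:92 -45:89 -42:84 -39:78 -36:73 -33:76 -30:89 -27:104 -24:118 -21:121 -18:121 -15:120 -12:120 -9:119 -6:118
-165:64 -162:64 -159:64 -156:65 -153:65 -150:65 -147:63 -144:57 -141:66 -138:66 -135:65 -132:65 -129:66 -126:66 -123:67 -120:67 -117:65 -114:64 -111:67 -108:69 -105:74 -102:77 -99:78 -96:76 -93:75 -90:78 -87:85 -84:93 -81:101 -78:108 -75:109 -72:108 -69:108 -66:103 -63:98 -60:95 -57:94 -54:96 -51:100 -48:105 -45:109 -42:113 -39:114 -36:114 -33:107 -30:97 -27:87 -24:80 -21:93 -18:112 -15:122 -12:122 -9:120 -6:120
360.0961791436886 218.55853225846772
```

View pics/lid.png

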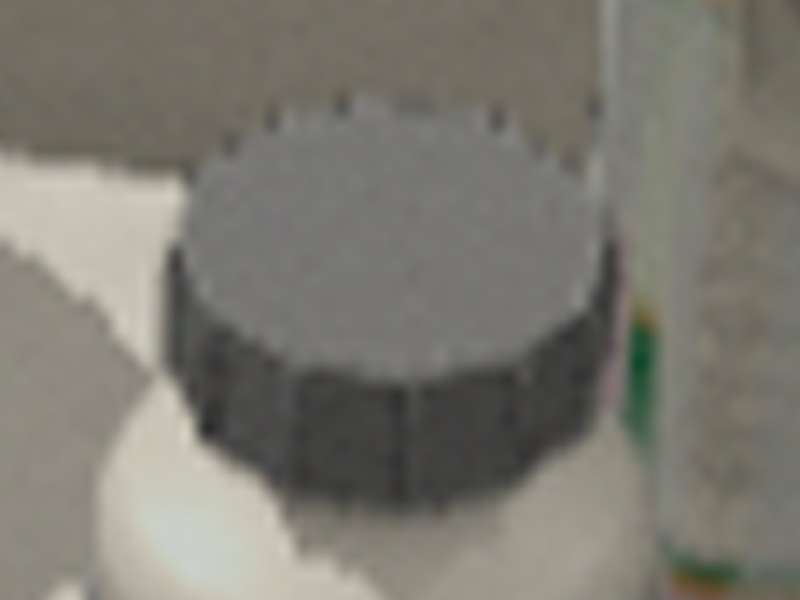

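The enlarged lid shows facet edges at x≈205, 292, 405 and 517. The front corner is about 2.4° right of the camera's line, so the flats face 25.6° (mod 30°), and the axis is about (0.6355, 0.2132). I'll grip at 55.6°, which keeps the gripper body away from the bottle.

>>> step_arm:
  rows:
    - [[1,0.17,1.97,0,0,0,9.2],[1,0.17,1.97,0,0,0,9.2],[1,0.17,1.97,0,0,0,9.2],[1,0.17,1.97,0,0,0,9.2],[1,0.17,1.97,0,0,0,9.2],[1,0.17,1.95,0,0,0,9.4],[1,0,0,-4,0,0,0],[1,0,0,-4,0,0,0],[1,0,0,-1,0,0,0],[1,0,0,0,0,0,0],[1,0,0,0,0,0,0]]

```text
clock: 8.78
tool_pos: [0.6365, 0.2132, 0.1522]
orientation: [-90.1, 0.1, 145.6]
force: [1.3, 0.1, 0.7]
opening: 0.0878
```

```bash
python3 o.py; python3 o.py
```

```text
{'clock': 8.775, 'tool_pos': [0.6365, 0.2132, 0.1522], 'orientation': [-90.1102, 0.0738, 145.582], 'force': [1.3306, 0.1005, 0.6796], 'moment': [-0.0328, 0.0012, 0.0226], 'opening': 0.0878, 'joint_pos': [35.1407, 23.0365, -5.6107, 0.035, -61.2238, 20.4247]}
{'clock': 8.775, 'tool_pos': [0.6365, 0.2132, 0.1522], 'orientation': [-90.1102, 0.0738, 145.582], 'force': [1.3306, 0.1005, 0.6796], 'moment': [-0.0328, 0.0012, 0.0226], 'opening': 0.0878, 'joint_pos': [35.1407, 23.0365, -5.6107, 0.035, -61.2238, 20.4247]}
```

>>> step_arm:
  rows:
    - [[1,-0.1,0,-1.7,0,0,0],[1,0,0,-1.7,0,0,0],[1,0,0,0,0,0,0]]

```text
clock: 9.15
tool_pos: [0.6333, 0.2122, 0.1144]
orientation: [-89.8, -0.1, 145.6]
force: [-0.7, 0.6, 0.3]
opening: 0.0882
```

>>> step_arm:
  rows:
    - [[-1,0,0,0,0,0,0],[-1,0,0,0,0,0,0],[-1,0,0,0,0,0,0],[-1,0,0,0,0,0,0],[-1,0,0,0,0,0,0],[-1,0,0,0,0,0,0]]

```text
clock: 9.9
tool_pos: [0.6356, 0.2142, 0.1174]
orientation: [-90.2, 0.1, 145.6]
force: [2.0, 4.7, 0.7]
opening: 0.0643
```

The opening of 64.3 mm means the pads sit flush on the flats. Now the hard twist.

>>> step_arm:
  rows:
    - [[-1,0,0,0,0,0,10],[-1,0,0,0,0,0,10],[-1,0,0,0,0,0,10],[-1,0,0,0,0,0,10],[-1,0,0,0,0,0,0]]

```text
clock: 10.52
tool_pos: [0.6349, 0.2128, 0.1172]
orientation: [-90.0, 0.1, -174.5]
force: [1.3, 0.9, 1.8]
opening: 0.0643
```

```bash
python3 o.py; python3 look.py d .6355 .213 .12 .06
```

```text
{'clock': 10.525, 'tool_pos': [0.6349, 0.2128, 0.1172], 'orientation': [-89.9992, 0.0568, -174.4853], 'force': [1.2658, 0.8877, 1.8407], 'moment': [0.2005, -0.4027, 0.008], 'opening': 0.0643, 'joint_pos': [35.1917, 24.6574, -8.031, 0.0343, -57.2626, 60.3045]}
scene px= 331.1 + 0.1428 *x ; 190.3
top px= 323.0 + 0.1188 *x ; 179.5
```

View pics/d.png

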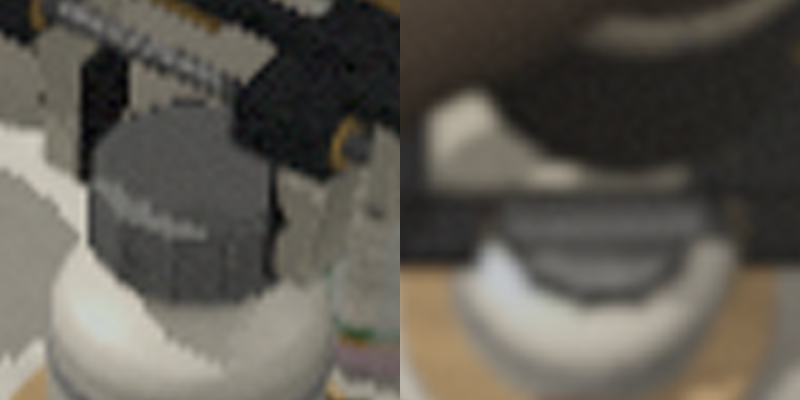

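The lid sits square between the pads, with the opening unchanged at 64.3 mm and near-zero moment, so it broke loose without slipping. I'll turn on to 80°.

>>> step_arm:
  rows:
    - [[-1,0,0,0,0,0,10],[-1,0,0,0,0,0,10],[-1,0,0,0,0,0,10],[-1,0,0,0,0,0,10],[-1,0,0,0,0,0,0],[-1,0,0,0,0,0,0]]

```text
clock: 11.38
tool_pos: [0.635, 0.2127, 0.1172]
orientation: [-90.0, 0.0, -134.8]
force: [0.6, -1.1, 6.0]
opening: 0.0641
```

```bash
python3 o.py
```

```text
{'clock': 11.375, 'tool_pos': [0.635, 0.2127, 0.1172], 'orientation': [-89.957, 0.0368, -134.7666], 'force': [0.5921, -1.1026, 6.0095], 'moment': [-0.6212, -0.6888, 0.0082], 'opening': 0.0641, 'joint_pos': [35.1848, 24.6602, -8.0363, 0.0427, -57.2598, 100.0255]}
```

>>> step_arm:
  rows:
    - [[1,0,0,0,0,0,0],[1,0,0,0,0,0,0],[1,0,0,0,0,0,0],[1,0,0,0,0,0,-10],[1,0,0,0,0,0,-10],[1,0,0,0,0,0,-10],[1,0,0,0,0,0,-10],[1,0,0,0,0,0,-10],[1,0,0,0,0,0,-10],[1,0,0,0,0,0,0]]

```text
clock: 12.62
tool_pos: [0.6343, 0.2128, 0.1163]
orientation: [-90.0, -0.0, 165.6]
force: [-0.6, 0.2, 1.2]
opening: 0.0876
```

>>> step_arm:
  rows:
    - [[-1,0,0,0,0,0,0],[-1,0,0,0,0,0,0],[-1,0,0,0,0,0,0],[-1,0,0,0,0,0,0],[-1,0,0,0,0,0,0],[-1,0,0,0,0,0,0]]

```text
clock: 13.38
tool_pos: [0.6348, 0.2134, 0.1167]
orientation: [-90.0, 0.0, 165.6]
force: [1.2, 4.2, -0.2]
opening: 0.0643
```

>>> step_arm:
  rows:
    - [[-1,0,0,0,0,0,9.2],[-1,0,0,0,0,0,9.2],[-1,0,0,0,0,0,9.2],[-1,0,0,0,0,0,9.2],[-1,0,0,0,0,0,9.2],[-1,0,0,0,0,0,0]]

```text
clock: 14.12
tool_pos: [0.6345, 0.2123, 0.1166]
orientation: [-90.0, -0.0, -148.5]
force: [1.6, -0.4, -0.2]
opening: 0.0642
```

```bash
python3 o.py
```

```text
{'clock': 14.125, 'tool_pos': [0.6345, 0.2123, 0.1166], 'orientation': [-89.9688, -0.0316, -148.4938], 'force': [1.6361, -0.4319, -0.2484], 'moment': [-0.1618, -0.5919, -0.0091], 'opening': 0.0642, 'joint_pos': [35.1722, 24.6895, -8.0762, 0.0346, -57.2677, 86.3153]}
```

Total turn is 126°, or 2.2 rad, which is past release and short of the stop. I'll lift gently and watch the force.

>>> step_arm:
  rows:
    - [[-1,0,0,0.5,0,0,0],[-1,0,0,0.5,0,0,0],[-1,0,0,0,0,0,0]]

```text
clock: 14.5
tool_pos: [0.6347, 0.2127, 0.1273]
orientation: [-90.0, 0.0, -148.5]
force: [2.7, -2.0, 0.6]
opening: 0.0645
```

>>> step_arm:
  rows:
    - [[-1,0,0,3,0,0,0],[-1,0,0,5,0,0,0],[-1,0,0,4,0,0,0],[-1,0,0,0,0,0,0]]

```text
clock: 15.0
tool_pos: [0.6357, 0.2137, 0.2508]
orientation: [-90.0, 0.4, -148.4]
force: [-1.0, -0.4, -1.2]
opening: 0.0646
```

```bash
python3 o.py; python3 - <<'E'
from h import *
for nm,f in(("scene","scene0"),("scene","c_scene"),("top","top0")):
    I=cv2.imread(f"pics/{f}.png").astype(int); u,v=proj(nm,[.498,.011,.02])[0].astype(int)
    # saturated buff relative to brightness works in light and shade
    r=(I[...,2]-I[...,0])/(I[...,2]+1.); 
    m=((r>.15)).astype(np.uint8); w=np.zeros_like(m); w[v-45:v+46,u-48:u+49]=1; m=cv2.morphologyEx(m*w,cv2.MORPH_OPEN,np.ones((3,3)))
    n,l,st,c=cv2.connectedComponentsWithStats(m); k=l[v,u]; 
    cs=cv2.findContours((l==k).astype(np.uint8),cv2.RETR_EXTERNAL,cv2.CHAIN_APPROX_NONE)[0][0][:,0]
    W=(ray(nm,cs,.022)[:,:2]*1000).astype(np.float32); h=cv2.convexHull(W)
    print(f,k,st[k],c[k],"circ",np.round(cv2.minEnclosingCircle(W)[0],1),cv2.minEnclosingCircle(W)[1],"ell",cv2.fitEllipse(h))
E
python3 look.py e .57 .11 .08 .2
```

```text
{'clock': 15.0, 'tool_pos': [0.6357, 0.2137, 0.2508], 'orientation': [-89.9985, 0.3665, -148.4412], 'force': [-0.989, -0.4124, -1.2079], 'moment': [-0.0181, 0.0169, 0.0559], 'opening': 0.0646, 'joint_pos': [35.2162, 19.1809, 1.8284, 0.0261, -72.2819, 86.3348]}
scene0 1 [ 352  309   79   64 3820] [390.55209424 340.85418848] circ [496.5  12.8] 75.86138153076172 ell ((496.54583740234375, 11.913576126098633), (145.6863250732422, 149.9849090576172), 174.29736328125)
c_scene 2 [ 352  309   79   64 3813] [390.6504065 340.8859166] circ [497.1  12.3] 75.84746551513672 ell ((496.5968322753906, 11.91862678527832), (146.02230834960938, 149.84463500976562), 169.8698272705078)
top0 1 [ 391  244   55   53 2428] [417.6169687  269.64209226] circ [500.8  11.7] 75.410888671875 ell ((499.8010559082031, 11.54114818572998), (145.715576171875, 148.46986389160156), 6.318033695220947)
scene px= 276.6 + 0.501 *x ; 172.4
top px= 306.3 + 0.3897 *x ; 157.5
```

View pics/e.png

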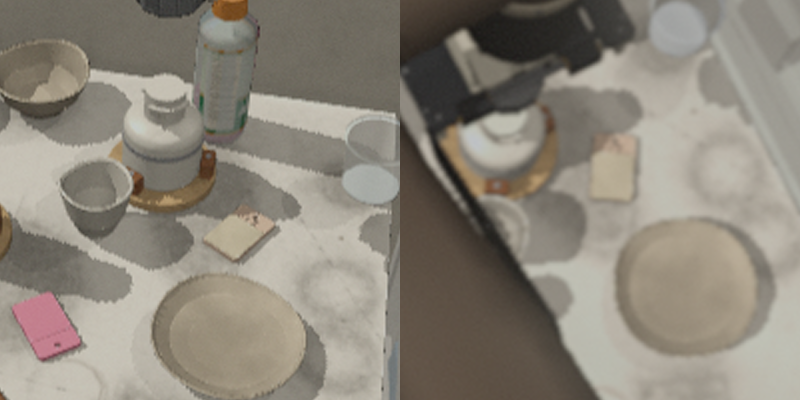

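The jar is open and standing, the lid is in the gripper at top left of the scene crop, and the saucer is clear. Its centre is about (0.498, 0.0118). Moving the lid over it.

>>> step_arm:
  rows:
    - [[-1,-2.28,-3.35,0,0,0,0],[-1,-2.28,-3.35,0,0,0,0],[-1,-2.28,-3.35,0,0,0,0],[-1,-2.28,-3.35,0,0,0,0],[-1,-2.28,-3.35,0,0,0,0],[-1,-2.3,-3.4,0,0,0,0],[-1,0,0,-5,0,0,0],[-1,0,0,-5,0,0,0],[-1,0,0,-5,0,0,0],[-1,0,0,-3.5,0,0,0],[-1,0,0,0,0,0,0],[-1,0,0,0,0,0,0]]

```text
clock: 16.6
tool_pos: [0.4978, 0.0115, 0.0622]
orientation: [-90.0, -0.0, -148.4]
force: [0.4, 0.5, -0.1]
opening: 0.0645
```

```bash
python3 o.py; python3 look.py f .498 .012 .04 .12;python3 o.py
```

```text
{'clock': 16.6, 'tool_pos': [0.4978, 0.0115, 0.0622], 'orientation': [-89.9865, -0.0077, -148.4141], 'force': [0.3511, 0.4705, -0.1138], 'moment': [-0.0178, -0.0297, 0.012], 'opening': 0.0645, 'joint_pos': [23.9838, 14.1058, -33.4498, 0.0214, -42.4503, 97.5863]}
scene px= 328.2 + 0.3175 *x ; 269.4
top px= 372.3 + 0.2303 *x ; 222.8
{'clock': 16.7, 'tool_pos': [0.4985, 0.0118, 0.063], 'orientation': [-89.9716, 0.134, -148.4197], 'force': [0.9049, -1.0197, -0.3459], 'moment': [0.0435, -0.0775, 0.0169], 'opening': 0.0641, 'joint_pos': [23.9835, 14.0196, -33.4223, 0.0155, -42.4215, 97.5853]}
```

View pics/f.png

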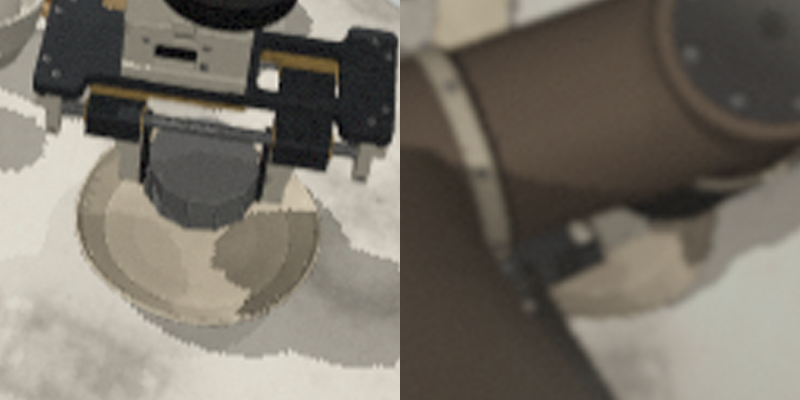

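The lid hangs level between the fingers over the saucer's middle (lid at crop (203,185)), as expected at this height. Lowering it.

>>> step_arm:
  rows:
    - [[-1,0,0,-2,0,0,0],[-1,0,0,-1.2,0,0,0],[-1,0,0,-0.5,0,0,0],[-1,0,0,-0.2,0,0,0],[-1,0,0,0,0,0,0]]

```text
clock: 17.32
tool_pos: [0.4978, 0.0114, 0.0228]
orientation: [-90.0, 0.0, -148.4]
force: [-1.4, -0.3, -0.5]
opening: 0.0646
```

>>> step_arm:
  rows:
    - [[-1,0,0,-0.1,0,0,0],[-1,0,0,0,0,0,0]]

```text
clock: 17.58
tool_pos: [0.4976, 0.0114, 0.0217]
orientation: [-90.0, 0.0, -148.4]
force: [0.5, 0.2, 0.3]
opening: 0.0643
```

```bash
python3 o.py
```

```text
{'clock': 17.575, 'tool_pos': [0.4976, 0.0114, 0.0217], 'orientation': [-89.9965, 0.0187, -148.4268], 'force': [0.5258, 0.2067, 0.3266], 'moment': [-0.0472, -0.1009, -0.0127], 'opening': 0.0643, 'joint_pos': [23.9794, 17.6898, -35.7122, 0.0016, -36.5789, 97.5924]}
```

>>> step_arm:
  rows:
    - [[-1,0,0,-0.05,0,0,0],[-1,0,0,0,0,0,0]]

```text
clock: 17.82
tool_pos: [0.4978, 0.0115, 0.0213]
orientation: [-90.0, 0.0, -148.4]
force: [-0.5, 0.0, 1.9]
opening: 0.0642
```

>>> step_arm:
  rows:
    - [[-1,0,0,-0.05,0,0,0],[-1,0,0,0,0,0,0],[-1,0,0,0,0,0,0]]

```text
clock: 18.2
tool_pos: [0.498, 0.0115, 0.0211]
orientation: [-90.0, 0.0, -148.4]
force: [-1.7, 1.5, 5.6]
opening: 0.0644
```

The 5.6 N upward force means the lid is on the saucer floor. I'll open a little and then lift away.

>>> step_arm:
  rows:
    - [[0.52,0,0,0,0,0,0],[0.6,0,0,0,0,0,0],[0.68,0,0,0,0,0,0],[0.68,0,0,0,0,0,0]]

```text
clock: 18.7
tool_pos: [0.4974, 0.0113, 0.0204]
orientation: [-90.0, -0.0, -148.4]
force: [0.0, -0.0, -0.4]
opening: 0.0732
```

>>> step_arm:
  rows:
    - [[0.68,0,0,0.5,0,0,0],[0.68,0,0,1.5,0,0,0],[0.68,0,0,2,0,0,0],[0.68,0,0,4,0,0,0],[0.68,0,0,5,0,0,0],[0.68,0,0,5,0,0,0],[0.68,0,0,5,0,0,0],[0.68,0,0,0,0,0,0]]

```text
clock: 19.7
tool_pos: [0.4996, 0.0118, 0.2552]
orientation: [-89.9, 0.5, -148.4]
force: [-0.1, 0.4, -1.0]
opening: 0.0734
```

```bash
python3 o.py; python3 look.py g .55 .11 .06 .23; python3 - <<'E'
from h import *
I=cv2.imread("pics/g_scene.png"); g=cv2.cvtColor(I,cv2.COLOR_BGR2GRAY); a=np.radians(np.arange(360))
p=np.c_[.498+.033*np.cos(a),.0118+.033*np.sin(a)]
for z in(.038,.010): q=proj("scene",np.c_[p,0*a+z]);print(z,q.min(0).round(1),q.max(0).round(1))
hsv=cv2.cvtColor(I,cv2.COLOR_BGR2HSV)
u,v=proj("scene",[.498,.0118,.03])[0].astype(int)
m=((hsv[...,1]<25)&(g<140)).astype(np.uint8); n,l,st,c=cv2.connectedComponentsWithStats(m); print(st[l[v,u]],c[l[v,u]])
E
```

```text
{'clock': 19.7, 'tool_pos': [0.4996, 0.0118, 0.2552], 'orientation': [-89.8738, 0.4626, -148.4044], 'force': [-0.0557, 0.4092, -1.0231], 'moment': [-0.0443, -0.0247, -0.0013], 'opening': 0.0734, 'joint_pos': [23.979, 2.4272, -18.6619, 0.0686, -68.4356, 97.5911]}
scene px= 255.0 + 0.5744 *x ; 170.0
top px= 294.2 + 0.4436 *x ; 155.9
0.038 [374.2 320. ] [409.2 347.9]
0.01 [373.3 329. ] [407.7 356.8]
[373 321  36  35 980] [390.3122449  337.84081633]
```

View pics/g.png

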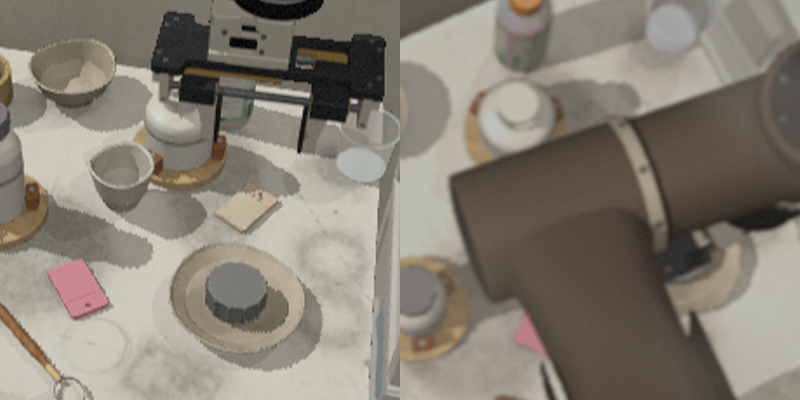

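The lid lies right way up in the middle of the saucer (crop (236,292)), with its outline 373–408 × 321–355 matching the 374–409 × 320–357 projected for the centre. The tile is flat on the bench, the cup, bottle and beaker are in place, and the gripper is clear, so I'm handing in.

```bash
python3 -c "
from plant import ctrl
print(ctrl.close_job())"
```

```text
the job is handed in; nothing more can be done
None
```

The jar is open: the lid lies right way up in the middle of the saucer and the tile lies flat on bare bench. I handed the job in at about 20 s of the 69 s allowed.

- **Tile:** I took it off the lid by its ends and laid it at about (0.625, 0.095).
- **Lid:** I gripped it on its flats at the fixed grip of 30 N, half the gripper's most, and broke it loose with a quick counter-clockwise twist. I turned it about 126° (2.2 rad) in two grips, and it lifted off without resistance. It met the saucer floor at about 6 N.

**Last checks:**
- **Lid position:** its outline in the scene picture matched the saucer's centre to about 2 pixels.
- **Other things:** the tile, cup, bottle, beaker, bowl and tall jar looked undisturbed. I judged that by eye, not by measuring them again.
- **Top view:** the arm hid the saucer from the top camera at the end, so the lid's position rests on the scene camera alone. The two cameras had earlier put the saucer's centre about 3 mm apart, and I used a point midway.
- **Force readings:** they stayed at about 6 N or less at every point I read them, but I did not see them during the moves themselves.

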